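# Draw out the shaft tray

## Task

On the bench stand three slide units with trays. First push the empty tray, which was left part-way out, fully home; then hook a fingertip behind the front lip of the tray in which the stepped steel shaft stands and draw it gently out to its stop, without pinching its front. The shaft must stay standing in its tray and must not be touched or lifted; leave the third tray, with the bearing ring, and the file, V-block and tin as they are.

Things in the scene. Friction and masses are not known exactly. Their poses are not given: they have to be found in the camera images.
- spare_unit: Fixed slide unit of the empty tray: base 204 x 124 mm with 30 mm high aluminium side and back rails, carrying a low grey tray with a blue front. The three units are alike, side by side in changing order, each a little turned. Origin: centre of the underside, on the bench (z = 0). x points away from the robot; the tray runs out along -x. Tray: 100 mm wide inside, floor at z 12 mm, side walls to z 36 mm.
- work_unit: Fixed slide unit of the tray with the shaft: base 204 x 124 mm with 30 mm high aluminium side and back rails, carrying a low grey tray with a blue front. The three units are alike, side by side in changing order, each a little turned. Origin: centre of the underside, on the bench (z = 0). x points away from the robot; the tray runs out along -x. Tray: 100 mm wide inside, floor at z 12 mm, side walls to z 36 mm.
- other_unit: Fixed slide unit of the tray with the bearing ring: base 204 x 124 mm with 30 mm high aluminium side and back rails, carrying a low grey tray with a blue front. The three units are alike, side by side in changing order, each a little turned. Origin: centre of the underside, on the bench (z = 0). x points away from the robot; the tray runs out along -x. Tray: 100 mm wide inside, floor at z 12 mm, side walls to z 36 mm.
- spare_tray (a joint): How far the empty tray stands out of its unit, m: 0 = fully home against its stop, 0.10 = fully out at its stop. Starts between 0.05 and 0.09. The tray stays where it is left; it takes about 3 N to move slowly (damping 8 N per m/s more).
- work_tray (a joint): The same for the tray with the shaft: 0 = home, 0.10 = fully out, at its stop. Starts between 0 and 0.015. About 3 N to move slowly.
- other_tray (a joint): The same for the tray with the bearing ring. Starts between 0 and 0.015; it is to stay where it is.
- spare_lip (a point): Top centre of the front lip of the empty tray: unit x = -0.100 - joint, y = 0, z = 0.054; axes as the unit's. The lip stands across the tray's front, 108 mm wide, with a rolled steel edge on top; it reaches 5.5 mm behind (+x) this point and, with the blue fascia on its outer face (z 8 to 49 mm), 6.5 mm ahead of it. Behind it the tray is open: floor 42 mm below, back wall 194 mm behind.
- work_lip (a point): Top centre of the front lip of the tray with the shaft: unit x = -0.100 - joint, y = 0, z = 0.054; axes as the unit's. The lip stands across the tray's front, 108 mm wide, with a rolled steel edge on top; it reaches 5.5 mm behind (+x) this point and, with the blue fascia on its outer face (z 8 to 49 mm), 6.5 mm ahead of it. Behind it the tray is open: floor 42 mm below, back wall 194 mm behind.
- other_lip (a point): Top centre of the front lip of the tray with the bearing ring: unit x = -0.100 - joint, y = 0, z = 0.054; axes as the unit's. The lip stands across the tray's front, 108 mm wide, with a rolled steel edge on top; it reaches 5.5 mm behind (+x) this point and, with the blue fascia on its outer face (z 8 to 49 mm), 6.5 mm ahead of it. Behind it the tray is open: floor 42 mm below, back wall 194 mm behind.
- shaft: Turned steel shaft standing loose on the tray's floor, 60 mm tall, stepped: 40 mm diameter up to 20 mm, 28 mm up to 45 mm, 18 mm above; about 0.22 kg. Origin: centre of its foot; z along its axis. It stands 125 to 170 mm behind the lip, near the tray's middle line, so over 100 mm of free floor lie behind the lip. It may fall if the tray is jerked.
- bearing: Loose steel bearing ring, 60 mm outer and 28 mm inner diameter, 16 mm high, lying flat in the third tray; origin at the centre of its underside.
- file: Loose hand file lying on the bench to the left of the units: 20 mm wide blade, green handle, 240 mm long, 20 mm high, roughly along x. Origin midway along its length, on the bench; x towards the blade's end.
- vblock: Loose steel V-block, 50 x 50 x 40 mm, on the bench to the right of the units. Origin: centre of its underside.
- tin: Loose round tin, 66 mm diameter, 90 mm tall, on the bench to the right of the units. Origin: centre of its underside.
There are look-alikes about, which are no part of the job. What is shaped like the spare_unit but orange, purple or yellow is not meant.

How it is judged:
By the outcome, as a careful person would: the job done as asked, in the order asked, and still so for the second after the job is handed in, with the robot touching nothing.
It also fails if it takes over 45 s, if anything falls off the work surface, if the arm or the gripper's body presses on something with over 40 N, if the wrist force passes 120 N, or if a joint passes its speed limit or range.

## Robot

A 6-joint arm with a two-finger parallel gripper is mounted at the origin on the work surface. World frame = base frame: x ahead of the robot, y to its left, z up, the work surface at z = 0. Lengths are in mm, angles in rad, forces in N, time in s.
With the tool pointing down it reaches from about 275 to 850 mm from the base axis. Payload 19 kg.
Tool frame: the origin (TCP) lies at the very end of the fingers, on their centre line; the grasp point (between the pads) lies 19 mm behind it; z points along the fingers, y is the line along which they close (so a half turn about z gives the same grasp; the last joint's range is limited). The gripper opens to 85 mm and grips with 20 to 120 N. Pads are 22 mm wide; open, the fingers measure 114 mm over their backs; the gripper's body (76 mm by 85 mm) begins 54 mm behind the grasp point. The pads swing forward as they close: fully open they stand 13 mm farther back than shut.
Start: joints at [-1.32, 0.15, 1.437, -0, 1.554, -0.134], TCP at [215.812, -532.931, 231.267] pointing down, gripper open.
Joint ranges: [-2.8, 2.8], [-0.68, 2.1], [0.12, 2.68], [-1.39, 4.53], [0.16, 2.79], [-2.81, 2.81]. Speed limits (rad/s): [1.89, 1.89, 2.22, 3.01, 3.01, 3.01].

## Interface

Orientations are given as a rotation vector (axis times angle).
In Python, from rig import bot gives the robot as it stands. The module is installed in compiled form; this text tells all that it offers.
- The arm moves only by the tool apply_moves, never from a script. Its arguments are lists of equal length, an entry for each row: "delta_rot": the turn, a rotation vector about the tool's x, y, z normalised to -1 to 1, where 1 is 180 degrees, a list of three; "dp": the shift along the tool's x, y, z normalised to -1 to 1, where 1 is 0.25 m, a list of three; "jaw": the finger opening in mm, from 0 to 85.4. A call has exactly 5 rows; each row shifts and turns the commanded pose from where the row before left it, along the tool's axes as they then stand; what a row does not reach is not made up. A row lasts 1/8 s, in which the tool goes at most 62.5 mm and 10.7 degrees, less where a joint would pass 70% of its speed; a pose out of reach is approached as far as the arm can. A call with a number of a shift or a turn outside -1 to 1 is refused whole. A call with a gripper value outside its range is refused whole. The fingers move at their own pace and stop on an object; "squeeze" is the grip in N (left out, the last holds). Time passes only in rows, so rows that do not move let the fingers close, or fill a call up. It gives the time, the measured TCP pose, the force, the opening and the grip force at its end, in the units of the state.
- bot.sense(): the state, without advancing time (a new reading comes with each control period).
- bot.read_camera(name): name is "scene" or "top"; returns (picture, depth): 384x512x3 uint8, red, green, blue; 384x512 float32, mm along the optical axis (not along the pixel's ray), 0 where there is no reading.
- bot.get_calibration(name): a dict with "mtx" (3x3 intrinsics, pixels), "rvec" (rotation vector, rad) and "tvec" (3), from world to camera coordinates, as OpenCV has them. Camera axes: x right, y down, z forward; pixel columns grow to the right and rows downward; lengths in mm; the calibration is good to about 2 mm. A picture is of the moment at which its call begins. get_calibration takes no time and is no camera call.
- bot.sign_off(): hands the job in; it is judged then, once.
The state is a dict: "time_s": time; "joint_positions": joint angles; "dq": joint speeds; "effort": joint torques, N m; "tcp_pos": TCP position; "tcp_rot": TCP orientation; "contact_force": force on the tool from outside, world axes, zero at the start; "torque": the same for the moment, N m; "gripper_width": opening from 0.0 (shut) to 1.0 (fully open); "finger_force": force on a finger pad.
Only numpy, scipy, OpenCV 4.12 (cv2) and the standard library are available. Lean on these libraries where they do the work, as an engineer would, in place of code of your own. Each camera call takes 0.05 s, during which the arm holds its last target. There are 200 camera calls.

## Working session

There is one attempt and no reset: what is moved stays moved. The work goes in short steps, Python scripts to look and compute and a tool call to move; the robot and the scene stay as the last step left them, time stands still between calls to the robot, and variables do not carry over. Pictures are saved under pics/ and viewed, at most 10 in all, crops included, and the job is handed in when it is done.

Besides the shell and the picture viewer there is one more tool, called after "Emit:" by a JSON object that holds its "op" and its "data", one argument or row to a line. apply_moves: Moves the arm, as the interface text tells. Scaled input: -1 to 1 covers 0.25 m each way for a shift and 180 degrees each way for a turn. Its arguments: {"type":"object","properties":{"delta_rot":{"type":"array"},"dp":{"type":"array"},"jaw":{"type":"array"},"squeeze":{"type":"number"}},"required":["delta_rot","dp","jaw"]}

```bash
mkdir -p pics; cat > h.py <<'E'
import numpy as np, cv2
from rig import bot
def grab(n):
    im,d=bot.read_camera(n); np.savez(f'{n}.npz',im=im,d=d); return im,d
def cloud(n):
    z=np.load(f'{n}.npz'); im,d=z['im'],z['d']; c=bot.get_calibration(n)
    K=np.array(c['mtx']);R=cv2.Rodrigues(np.array(c['rvec'],float))[0];t=np.array(c['tvec'],float).ravel()
    v,u=np.mgrid[:384,:512]
    P=np.stack([(u-K[0,2])/K[0,0]*d,(v-K[1,2])/K[1,1]*d,d],-1)
    W=(P-t)@R; W[d==0]=np.nan
    return im,W
def save(im,f,box=None,s=1):
    if box: im=im[box[1]:box[3],box[0]:box[2]]
    cv2.imwrite('pics/'+f,cv2.resize(im[...,::-1],None,fx=s,fy=s,interpolation=cv2.INTER_CUBIC))
E
python3 - <<'E'
from h import *
for n in('scene','top'):
    im,d=grab(n); save(im,n+'0.png',None,1.5)
print(bot.sense())
E
```

```text
{'time_s': 0.1, 'joint_positions': array([-1.32000995e+00,  1.50891647e-01,  1.43792468e+00,  7.69196714e-07,
        1.55379297e+00, -1.33974314e-01]), 'dq': array([-4.95021755e-04, -1.60676416e-03, -9.93220127e-04,  1.89141036e-03,
       -2.63269215e-03,  9.27924381e-06]), 'effort': array([ 6.07274080e-03, -7.14380693e+01, -5.71789956e+01, -2.61882442e-04,
        7.13220725e-03, -3.02639501e-05]), 'tcp_pos': array([ 215.7619904 , -532.75744162,  230.78214312]), 'tcp_rot': array([-3.08264002e+00, -6.00465453e-01,  9.19820500e-05]), 'contact_force': array([-0.5114117 , -0.37054735,  0.70326173]), 'torque': array([ 0.01681153, -0.03293543, -0.04002093]), 'finger_force': 0.0, 'gripper_width': 1.0009322062345605}
```

View pics/scene0.png

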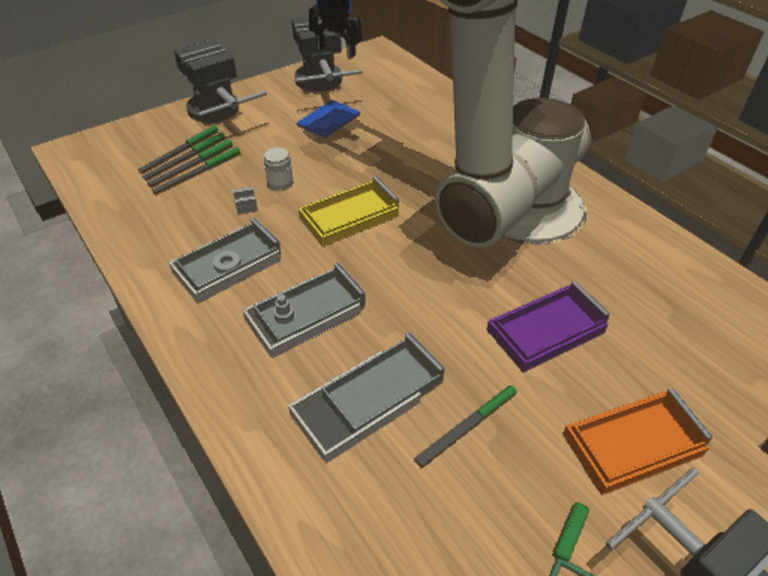

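View pics/top0.png

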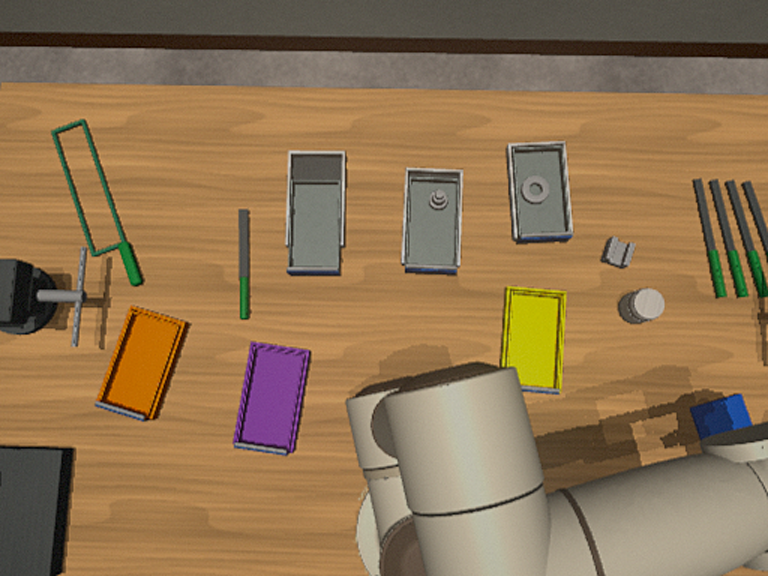

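Top picture (768x576): the grey trays are the empty one at (317,213), standing out of its unit; the shaft tray at (433,220); and the bearing tray at (540,190). The look-alikes are orange (142,362), purple (272,398) and yellow (533,340), all to be left alone. I choose the empty grey tray at (317,213) to push and the shaft tray at (433,220) to draw, then check both in a close crop.

```bash
python3 - <<'E'
from h import *
im,W=cloud('top'); save(im,'crop.png',(180,85,400,195),3.6)
for n,(a,b,c,d) in dict(spare=(182,92,238,190),work=(262,104,316,188),other=(330,88,388,168)).items():
    P=W[b:d,a:c].reshape(-1,3); P=P[~np.isnan(P[:,0])]
    for lo,hi in((44,60),(18,60),(8,60)):
        Q=P[(P[:,2]>lo)&(P[:,2]<hi)]
        if n=='work' and lo==44: Q=Q[Q[:,0]<np.nanmin(Q[:,0])+25]
        (c0,s,ang)=cv2.minAreaRect(Q[:,:2].astype(np.float32))
        print(n,lo,len(Q),np.round(c0,1),np.round(s,1),round(ang,2),np.round(Q.min(0)),np.round(Q.max(0)))
    L=P[(P[:,2]>44)&(P[:,0]<np.min(P[P[:,2]>44,0])+25)]
    l=cv2.fitLine(L[:,:2].astype(np.float32),cv2.DIST_L2,0,.01,.01).ravel(); print(' lip line deg',np.degrees(np.arctan2(l[0],-l[1])).round(2),L.mean(0).round(1))
E
```

```text
spare 44 137 [522.7 241.6] [106.   30.9] 78.34 [516. 188.  45.] [548. 295.  59.]
spare 18 865 [653.4 243.5] [273.9 124.6] 0.99 [516. 180.  18.] [791. 308.  59.]
spare 8 2510 [653.4 243.5] [273.9 124.6] 0.99 [516. 180.   8.] [791. 308.  59.]
 lip line deg 1.05 [521.9 239.8  50.6]
work 44 141 [532.7  -4.8] [ 12.7 106.1] 0.69 [527. -58.  44.] [539.  48.  58.]
work 18 896 [641.   -7.5] [124.1 229. ] 88.76 [526. -71.  18.] [755.  56.  60.]
work 8 2334 [639.7 -15.6] [155.8 233.7] 84.28 [526. -92.   8.] [755.  73.  60.]
 lip line deg 178.94 [532.7  -4.2  50.5]
other 44 140 [ 607.  -243.6] [ 13.3 107.2] 4.12 [ 597. -297.   45.] [ 616. -190.   60.]
other 18 1172 [ 709.9 -237. ] [219.9 126.4] 4.18 [ 597. -306.   18.] [ 822. -168.   60.]
other 8 2468 [ 718.2 -252.1] [241.3 164.8] 1.79 [ 597. -331.    8.] [ 841. -167.   60.]
 lip line deg 3.94 [ 607.  -243.    50.3]
```

View pics/crop.png

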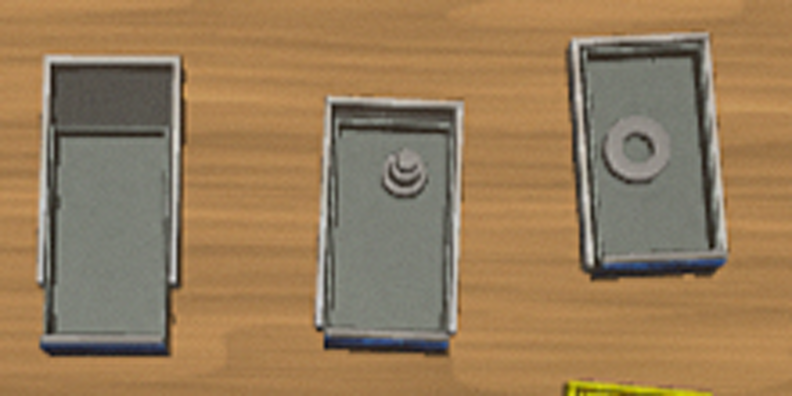

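The crop shows the empty tray at left (lip at about (105,343)), the shaft tray in the middle (lip about (387,338), shaft (405,172)) and the bearing tray at right. My choice stands. The spare lip is at about (523, 241), turned +1.0°, out by about 65 mm. The work lip is at about (532.7, -4.8), turned -1.1°. Next I shut the fingers and move over.

Emit:
{"op": "apply_moves", "data": {
  "delta_rot": [
    [0,0,0.0585],
    [0,0,0.0585],
    [0,0,0],
    [0,0,0],
    [0,0,0]
  ],
  "dp": [
    [0,0,0],
    [0,0,0],
    [0.066,-0.18,0],
    [0.066,-0.18,0],
    [0.066,-0.18,0]
  ],
  "jaw": [0,0,0,0,0],
  "squeeze": 20
}}

```text
time_s: 0.72
tcp_pos: [263.2, -395.6, 230.9]
tcp_rot: [-3.141, -0.026, 0.0]
contact_force: [0.4, 0.2, 0.1]
gripper_width: -0.004
finger_force: 0.0
```

Emit:
{"op": "apply_moves", "data": {
  "delta_rot": [
    [0,0,0],
    [0,0,0],
    [0,0,0],
    [0,0,0],
    [0,0,0]
  ],
  "dp": [
    [0.066,-0.18,0],
    [0.066,-0.18,0],
    [0.066,-0.18,0],
    [0.066,-0.18,0],
    [0.066,-0.18,0]
  ],
  "jaw": [0,0,0,0,0]
}}

```text
time_s: 1.35
tcp_pos: [341.7, -169.2, 231.2]
tcp_rot: [-3.141, -0.026, -0.0]
contact_force: [0.5, -0.5, 1.4]
gripper_width: -0.001
finger_force: 0.0
```

Emit:
{"op": "apply_moves", "data": {
  "delta_rot": [
    [0,0,0],
    [0,0,0],
    [0,0,0],
    [0,0,0],
    [0,0,0]
  ],
  "dp": [
    [0.066,-0.18,0],
    [0.066,-0.18,0],
    [0.066,-0.18,0],
    [0.066,-0.18,0],
    [0.066,-0.18,0]
  ],
  "jaw": [0,0,0,0,0]
}}

```text
time_s: 1.98
tcp_pos: [420.3, 57.4, 231.3]
tcp_rot: [3.141, 0.027, 0.0]
contact_force: [0.5, -1.5, 1.0]
gripper_width: 0.002
finger_force: 0.0
```

Emit:
{"op": "apply_moves", "data": {
  "delta_rot": [
    [0,0,0],
    [0,0,0],
    [0,0,0],
    [0,0,0],
    [0,0,0]
  ],
  "dp": [
    [0.068,-0.182,0],
    [0.068,-0.182,0],
    [0.068,-0.182,0],
    [0.068,-0.182,0],
    [0,0,0]
  ],
  "jaw": [0,0,0,0,0]
}}

```text
time_s: 2.6
tcp_pos: [485.2, 241.2, 230.3]
tcp_rot: [-3.141, -0.031, 0.003]
contact_force: [0.2, -0.1, 0.6]
gripper_width: -0.001
finger_force: 0.0
```

Emit:
{"op": "apply_moves", "data": {
  "delta_rot": [
    [0,0,0],
    [0,0,0],
    [0,0,0],
    [0,0,0],
    [0,0,0]
  ],
  "dp": [
    [0,0,0.2],
    [0,0,0.2],
    [0,0,0.2],
    [0,0,0.2],
    [0,0,0]
  ],
  "jaw": [0,0,0,0,0]
}}

```text
time_s: 3.22
tcp_pos: [482.9, 237.5, 28.6]
tcp_rot: [3.14, 0.026, -0.009]
contact_force: [0.0, 0.1, 0.9]
gripper_width: 0.003
finger_force: 0.0
```

Emit:
{"op": "apply_moves", "data": {
  "delta_rot": [
    [0,0,0],
    [0,0,0],
    [0,0,0],
    [0,0,0],
    [0,0,0]
  ],
  "dp": [
    [0.024,-0.008,0],
    [0.024,0,0],
    [0.024,0,0],
    [0.024,0,0],
    [0.024,0,0]
  ],
  "jaw": [0,0,0,0,0]
}}

```text
time_s: 3.85
tcp_pos: [515.3, 241.4, 31.5]
tcp_rot: [-3.141, -0.027, 0.0]
contact_force: [-3.5, 0.1, 1.6]
gripper_width: -0.004
finger_force: 1.4
```

Emit:
{"op": "apply_moves", "data": {
  "delta_rot": [
    [0,0,0],
    [0,0,0],
    [0,0,0],
    [0,0,0],
    [0,0,0]
  ],
  "dp": [
    [0.024,0,0],
    [0.024,0,0],
    [0.024,0,0],
    [0.024,0,0],
    [0.024,0,0]
  ],
  "jaw": [0,0,0,0,0]
}}

```text
time_s: 4.47
tcp_pos: [545.4, 241.9, 31.3]
tcp_rot: [-3.141, -0.027, 0.0]
contact_force: [-2.6, 1.0, 2.1]
gripper_width: -0.001
finger_force: 1.4
```

Emit:
{"op": "apply_moves", "data": {
  "delta_rot": [
    [0,0,0],
    [0,0,0],
    [0,0,0],
    [0,0,0],
    [0,0,0]
  ],
  "dp": [
    [0.014,0,0],
    [0.014,0,0],
    [0.014,0,0],
    [0.01,0,0],
    [0.008,0,0]
  ],
  "jaw": [0,0,0,0,0]
}}

```text
time_s: 5.1
tcp_pos: [560.1, 242.1, 31.3]
tcp_rot: [-3.141, -0.027, 0.0]
contact_force: [-2.7, 0.8, -0.1]
gripper_width: 0.003
finger_force: 1.3
```

Emit:
{"op": "apply_moves", "data": {
  "delta_rot": [
    [0,0,0],
    [0,0,0],
    [0,0,0],
    [0,0,0],
    [0,0,0]
  ],
  "dp": [
    [0.004,0,0],
    [0.004,0,0],
    [0.004,0,0],
    [0.004,0,0],
    [0.004,0,0]
  ],
  "jaw": [0,0,0,0,0]
}}

```text
time_s: 5.72
tcp_pos: [563.8, 242.2, 31.2]
tcp_rot: [3.141, 0.027, -0.004]
contact_force: [-19.0, -0.6, 10.4]
gripper_width: 0.0
finger_force: 9.5
```

Emit:
{"op": "apply_moves", "data": {
  "delta_rot": [
    [0,0,0],
    [0,0,0],
    [0,0,0],
    [0,0,0],
    [0,0,0]
  ],
  "dp": [
    [-0.02,0,0],
    [-0.08,0,0],
    [-0.08,0,-0.1],
    [0,0,-0.2],
    [0,0,-0.2]
  ],
  "jaw": [0,0,0,0,0]
}}

```text
time_s: 6.35
tcp_pos: [519.9, 241.3, 158.0]
tcp_rot: [-3.141, -0.027, -0.001]
contact_force: [1.3, 0.1, 0.4]
gripper_width: 0.001
finger_force: 0.0
```

```bash
python3 - <<'E'
from h import *
im,d=grab('top'); im2,_=grab('scene')
a=cv2.resize(im[85:195,180:400],None,fx=3.6,fy=3.6,interpolation=3);save(a,'t2.png')
im,W=cloud('top')
for n,(a,b,c,d) in dict(spare=(182,92,238,190),work=(262,104,316,188)).items():
    P=W[b:d,a:c].reshape(-1,3); P=P[~np.isnan(P[:,0])]
    L=P[(P[:,2]>44)&(P[:,2]<60)&(P[:,0]<620)];print(n,L.mean(0),L.min(0),L.max(0),len(L))
    Q=P[(P[:,2]>18)&(P[:,2]<60)]; print(cv2.minAreaRect(Q[:,:2].astype(np.float32)))
    Q=P[P[:,2]>60]; print(len(Q),Q.mean(0))
print(bot.sense()['tcp_pos'])
E
```

```text
spare [580.01476878 194.39215945  50.82436201] [575.39413139 190.00847233  44.38723949] [584.26166436 200.16091425  54.26984462] 14
((681.74462890625, 244.25814819335938), (216.26611328125, 125.08455657958984), 0.994062602519989)
2502 [503.87983675 193.09306564 506.0172824 ]
work [532.89830013  -5.67628506  50.6244662 ] [526.57596036 -57.88716545  44.12510012] [539.43472227  48.27828628  57.99805445] 136
((640.7601928710938, -7.433769226074219), (124.10430145263672, 228.38580322265625), 88.75349426269531)
31 [683.85656613 -18.88018942  70.87233843]
[522.14154407 242.0057598  162.23613174]
```

View pics/t2.png

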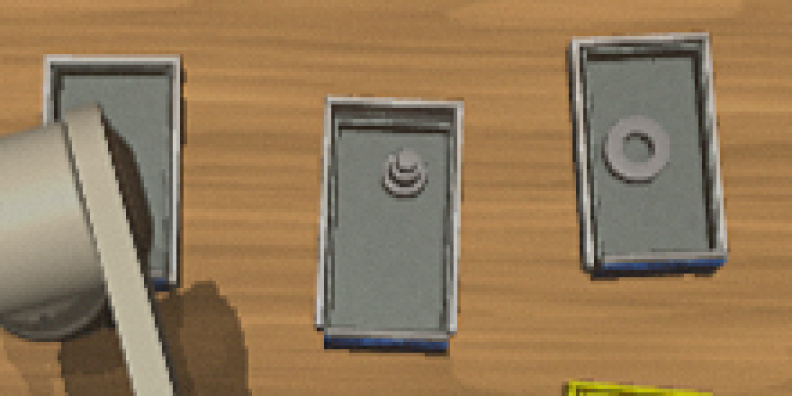

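The spare tray is home: it met its stop at 19 N, and the gap at the back (crop (115,65)) has closed. The shaft (405,172) still stands, and the work lip hasn't moved. Now I move over the work tray behind its lip.

Emit:
{"op": "apply_moves", "data": {
  "delta_rot": [
    [0,0,0.012],
    [0,0,0],
    [0,0,0],
    [0,0,0],
    [0,0,0]
  ],
  "dp": [
    [0,0,0],
    [0.045,0.24,0],
    [0.045,0.24,0],
    [0.045,0.24,0],
    [0.045,0.24,0]
  ],
  "jaw": [0,0,0,0,0]
}}

```text
time_s: 7.08
tcp_pos: [560.3, -1.5, 156.3]
tcp_rot: [3.141, -0.032, 0.001]
contact_force: [1.1, -0.6, 0.1]
gripper_width: 0.002
finger_force: 0.0
```

Emit:
{"op": "apply_moves", "data": {
  "delta_rot": [
    [0,0,0],
    [0,0,0],
    [0,0,0],
    [0,0,0],
    [0,0,0]
  ],
  "dp": [
    [0,0,0],
    [0,0,0],
    [0,0,0.1],
    [0,0,0.1],
    [0,0,0]
  ],
  "jaw": [0,0,0,0,0]
}}

```text
time_s: 7.7
tcp_pos: [559.1, 2.0, 104.9]
tcp_rot: [-3.141, 0.029, 0.004]
contact_force: [-0.2, 1.3, 0.1]
gripper_width: 0.005
finger_force: 0.0
```

Emit:
{"op": "apply_moves", "data": {
  "delta_rot": [
    [0,0,0],
    [0,0,0],
    [0,0,0],
    [0,0,0],
    [0,0,0]
  ],
  "dp": [
    [0.014,0.03,0],
    [0,0,0.1],
    [0,0,0.1],
    [0,0,0.1],
    [0,0,0]
  ],
  "jaw": [0,0,0,0,0]
}}

```text
time_s: 8.32
tcp_pos: [563.2, -7.1, 31.0]
tcp_rot: [-3.141, 0.032, 0.002]
contact_force: [-0.1, 0.1, 0.7]
gripper_width: 0.0
finger_force: 0.0
```

```bash
python3 -c "
from h import *
s=bot.sense();print(s['tcp_pos'],s['tcp_rot'],s['contact_force'])"
```

```text
[563.2313059   -7.07157239  30.96444782] [-3.14119214e+00  3.19168796e-02  2.21000220e-03] [-0.09462609  0.11753394  0.74137642]
```

Emit:
{"op": "apply_moves", "data": {
  "delta_rot": [
    [0,0,0],
    [0,0,0],
    [0,0,0],
    [0,0,0],
    [0,0,0]
  ],
  "dp": [
    [-0.008,0,0],
    [-0.01,0,0],
    [-0.01,0,0],
    [-0.008,0,0],
    [-0.006,0,0]
  ],
  "jaw": [0,0,0,0,0]
}}

```text
time_s: 8.95
tcp_pos: [552.8, -6.8, 31.5]
tcp_rot: [-3.141, 0.032, -0.0]
contact_force: [0.0, 0.0, -0.7]
gripper_width: -0.002
finger_force: 0.0
```

Emit:
{"op": "apply_moves", "data": {
  "delta_rot": [
    [0,0,0],
    [0,0,0],
    [0,0,0],
    [0,0,0],
    [0,0,0]
  ],
  "dp": [
    [-0.004,0,0],
    [-0.004,0,0],
    [-0.004,0,0],
    [-0.004,0,0],
    [-0.004,0,0]
  ],
  "jaw": [0,0,0,0,0]
}}

```text
time_s: 9.57
tcp_pos: [548.0, -6.7, 31.4]
tcp_rot: [-3.141, 0.032, -0.001]
contact_force: [2.3, 0.1, -0.4]
gripper_width: 0.001
finger_force: 1.3
```

Emit:
{"op": "apply_moves", "data": {
  "delta_rot": [
    [0,0,0],
    [0,0,0],
    [0,0,0],
    [0,0,0],
    [0,0,0]
  ],
  "dp": [
    [-0.006,0,0],
    [-0.008,0,0],
    [-0.01,0,0],
    [-0.012,0,0],
    [-0.014,0,0]
  ],
  "jaw": [0,0,0,0,0]
}}

```text
time_s: 10.2
tcp_pos: [535.2, -6.4, 31.3]
tcp_rot: [-3.141, 0.032, 0.0]
contact_force: [2.1, 0.2, -1.7]
gripper_width: -0.0
finger_force: 1.4
```

Emit:
{"op": "apply_moves", "data": {
  "delta_rot": [
    [0,0,0],
    [0,0,0],
    [0,0,0],
    [0,0,0],
    [0,0,0]
  ],
  "dp": [
    [-0.015,0,0],
    [-0.016,0,0],
    [-0.016,0,0],
    [-0.016,0,0],
    [-0.016,0,0]
  ],
  "jaw": [0,0,0,0,0]
}}

```text
time_s: 10.82
tcp_pos: [515.4, -6.0, 31.3]
tcp_rot: [-3.141, 0.032, 0.0]
contact_force: [2.6, 1.1, -0.4]
gripper_width: 0.0
finger_force: 1.4
```

Emit:
{"op": "apply_moves", "data": {
  "delta_rot": [
    [0,0,0],
    [0,0,0],
    [0,0,0],
    [0,0,0],
    [0,0,0]
  ],
  "dp": [
    [-0.016,0,0],
    [-0.016,0,0],
    [-0.016,0,0],
    [-0.016,0,0],
    [-0.016,0,0]
  ],
  "jaw": [0,0,0,0,0]
}}

```text
time_s: 11.45
tcp_pos: [495.5, -5.6, 31.3]
tcp_rot: [-3.141, 0.032, -0.0]
contact_force: [4.2, 1.5, -1.6]
gripper_width: -0.001
finger_force: 1.4
```

Emit:
{"op": "apply_moves", "data": {
  "delta_rot": [
    [0,0,0],
    [0,0,0],
    [0,0,0],
    [0,0,0],
    [0,0,0]
  ],
  "dp": [
    [-0.016,0,0],
    [-0.016,0,0],
    [-0.014,0,0],
    [-0.012,0,0],
    [-0.01,0,0]
  ],
  "jaw": [0,0,0,0,0]
}}

```text
time_s: 12.08
tcp_pos: [478.5, -5.3, 31.3]
tcp_rot: [-3.141, 0.032, 0.0]
contact_force: [2.6, 1.3, -2.0]
gripper_width: -0.003
finger_force: 1.3
```

Emit:
{"op": "apply_moves", "data": {
  "delta_rot": [
    [0,0,0],
    [0,0,0],
    [0,0,0],
    [0,0,0],
    [0,0,0]
  ],
  "dp": [
    [-0.006,0,0],
    [-0.006,0,0],
    [-0.006,0,0],
    [-0.004,0,0],
    [-0.004,0,0]
  ],
  "jaw": [0,0,0,0,0]
}}

```text
time_s: 12.7
tcp_pos: [472.2, -5.1, 31.3]
tcp_rot: [-3.141, 0.032, -0.0]
contact_force: [2.4, 1.5, -0.4]
gripper_width: -0.002
finger_force: 1.3
```

Emit:
{"op": "apply_moves", "data": {
  "delta_rot": [
    [0,0,0],
    [0,0,0],
    [0,0,0],
    [0,0,0],
    [0,0,0]
  ],
  "dp": [
    [-0.004,0,0],
    [-0.004,0,0],
    [-0.004,0,0],
    [-0.004,0,0],
    [-0.004,0,0]
  ],
  "jaw": [0,0,0,0,0]
}}

```text
time_s: 13.32
tcp_pos: [467.1, -5.0, 31.3]
tcp_rot: [-3.141, 0.032, 0.0]
contact_force: [2.4, 1.3, -0.2]
gripper_width: -0.0
finger_force: 1.3
```

Emit:
{"op": "apply_moves", "data": {
  "delta_rot": [
    [0,0,0],
    [0,0,0],
    [0,0,0],
    [0,0,0],
    [0,0,0]
  ],
  "dp": [
    [-0.004,0,0],
    [-0.004,0,0],
    [-0.004,0,0],
    [-0.004,0,0],
    [-0.004,0,0]
  ],
  "jaw": [0,0,0,0,0]
}}

```text
time_s: 13.95
tcp_pos: [462.1, -4.9, 31.3]
tcp_rot: [-3.141, 0.032, 0.0]
contact_force: [4.5, 2.6, -1.4]
gripper_width: -0.004
finger_force: 2.5
```

Force is starting to rise, so I use small steps now.

Emit:
{"op": "apply_moves", "data": {
  "delta_rot": [
    [0,0,0],
    [0,0,0],
    [0,0,0],
    [0,0,0],
    [0,0,0]
  ],
  "dp": [
    [-0.002,0,0],
    [-0.002,0,0],
    [0,0,0],
    [0,0,0],
    [0,0,0]
  ],
  "jaw": [0,0,0,0,0]
}}

```text
time_s: 14.58
tcp_pos: [462.1, -4.9, 31.5]
tcp_rot: [-3.141, 0.032, -0.003]
contact_force: [10.4, 2.3, -5.9]
gripper_width: -0.005
finger_force: 5.2
```

The tray is at its stop: 1 mm more command gave no motion and 10 N. I free the finger backwards, lift, and move clear.

Emit:
{"op": "apply_moves", "data": {
  "delta_rot": [
    [0,0,0],
    [0,0,0],
    [0,0,0],
    [0,0,0],
    [0,0,0]
  ],
  "dp": [
    [0.01,0,0],
    [0.02,0,0],
    [0.025,0,0],
    [0,0,0],
    [0,0,-0.06]
  ],
  "jaw": [0,0,0,0,0]
}}

```text
time_s: 15.2
tcp_pos: [474.2, -5.1, 46.0]
tcp_rot: [-3.141, 0.032, 0.004]
contact_force: [0.6, 0.5, -0.2]
gripper_width: 0.004
finger_force: 0.0
```

Emit:
{"op": "apply_moves", "data": {
  "delta_rot": [
    [0,0,0],
    [0,0,0],
    [0,0,0],
    [0,0,0],
    [0,0,0]
  ],
  "dp": [
    [0,0,-0.15],
    [0,0,-0.2],
    [0,0,-0.2],
    [0,0,-0.2],
    [0,0,0]
  ],
  "jaw": [0,0,0,0,0]
}}

```text
time_s: 15.82
tcp_pos: [475.8, -5.3, 238.6]
tcp_rot: [3.14, -0.032, 0.01]
contact_force: [-0.8, -0.5, -0.1]
gripper_width: 0.006
finger_force: 0.0
```

Emit:
{"op": "apply_moves", "data": {
  "delta_rot": [
    [0,0,0],
    [0,0,0],
    [0,0,0],
    [0,0,0],
    [0,0,0]
  ],
  "dp": [
    [-0.1,0.15,0],
    [-0.1,0.18,0],
    [-0.1,0.18,0],
    [0,0.18,0],
    [0,0.18,0]
  ],
  "jaw": [0,0,0,0,0]
}}

```text
time_s: 16.45
tcp_pos: [394.7, -222.3, 234.3]
tcp_rot: [3.141, -0.033, 0.001]
contact_force: [0.5, 0.5, -0.4]
gripper_width: -0.001
finger_force: 0.0
```

Emit:
{"op": "apply_moves", "data": {
  "delta_rot": [
    [0,0,0],
    [0,0,0],
    [0,0,0],
    [0,0,0],
    [0,0,0]
  ],
  "dp": [
    [0,0.15,0],
    [0,0.15,0],
    [0,0,0],
    [0,0,0],
    [0,0,0]
  ],
  "jaw": [0,0,0,0,0]
}}

```text
time_s: 17.08
tcp_pos: [394.0, -295.3, 234.1]
tcp_rot: [3.141, -0.031, 0.0]
contact_force: [-0.2, 0.8, 0.1]
gripper_width: -0.003
finger_force: 0.0
```

```bash
python3 - <<'E'
from h import *
im,d=grab('top'); save(im,'t3.png',None,1.5)
im,W=cloud('top')
for n,(a,b,c,d) in dict(spare=(182,92,238,190),work=(262,104,316,235),other=(330,88,388,168)).items():
    P=W[b:d,a:c].reshape(-1,3); P=P[~np.isnan(P[:,0])]
    Q=P[(P[:,2]>18)&(P[:,2]<60)]; print(n,cv2.minAreaRect(Q[:,:2].astype(np.float32)),Q.min(0).round())
E
```

```text
spare ((681.9036865234375, 244.25570678710938), (217.33445739746094, 124.7735824584961), 1.0421053171157837) [573. 180.  18.]
work ((597.3857421875, -6.38494873046875), (123.88426208496094, 316.1551818847656), 88.79893493652344) [439. -71.  18.]
other ((709.912841796875, -236.86911010742188), (219.17828369140625, 125.88824462890625), 3.7517964839935303) [ 597. -304.   18.]
```

View pics/t3.png

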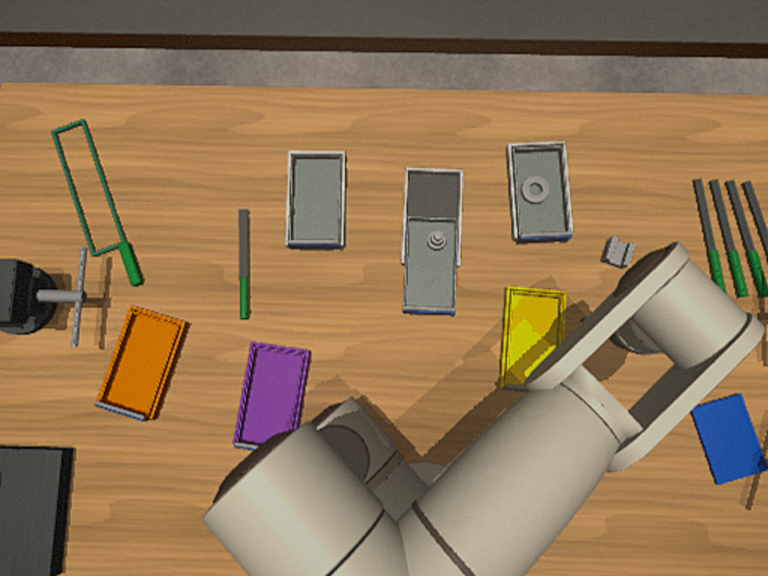

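The spare tray is home at (317,200), and the work tray is fully out (lip at (430,310)) with the shaft standing at (436,240). The bearing (536,190), file and V-block are unmoved. Measured lengths are 217 and 316 mm, a difference of 99 mm, which agrees with one tray home and the other fully out. The arm is clear, so I hand in.

```bash
python3 -c "
from rig import bot
print(bot.sign_off())"
```

```text
the job is handed in; nothing more can be done
None
```

The job is handed in: the empty tray was pushed home to its stop, then the shaft tray was drawn out to its stop with shut fingers; the shaft still stands, and the bearing ring, file and V-block look unmoved (the arm hid the tin in the last picture).

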